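# Hold the model house's roof over its taped rim

## Task

I have just laid double-sided tape round the top of the model house: put the roll that I left on it back on the tape stand, over the dowel and down onto the other rolls. Then lift the roof, best by its chimney, bring it across without knocking the paint things, and hold it about a centimetre above the house, level and lined up to overhang equally all round, chimney towards the end with the brick chimney breast. It sticks at the first touch, so never let it touch the house; finish still holding it there so that I can check the fit, and leave everything else where it is.

Things in the scene. Friction and masses are not known exactly. Their poses are not given: they have to be found in the camera images.
- house: white wooden model house (a room box, open on its +x side), fixed. Origin under the middle of its floor, x across and y along the house, z up. Footprint 140 mm in x by 200 mm in y, with a brick chimney breast 40 mm wide, 8 mm thick, on the outside of its +y end wall. Flat plywood top 150 mm above the origin, sticky tape strips 10 mm wide (under 1 mm thick) along its edges
- house_top (a point): point in the middle of the house's flat top, where the middle of the roof's underside belongs; axes as the house's
- roof: shingled pitched roof with white gables, loose, lying on its flat underside on the table on the other side of the paint bottle. Origin in the middle of its underside, z up, y along the ridge. Underside 160 mm (x) by 220 mm (y), so that it overhangs the house by 10 mm all round; ridge 72 mm above the underside. About 0.3 kg, its centre of mass within 20 mm of the chimney's axis
- chimney (a point): point on the axis of the roof's brick chimney, 98 mm above the roof's underside (24 mm below the chimney's top), a good height to grip. The chimney is a solid block 34 mm (roof x) by 28 mm (roof y), on the ridge, 25 mm from the roof's middle towards its +y gable; it rises from the ridge (72 mm) to 122 mm, with two thin 8 mm pots on top
- tape: loose roll of wide white tape lying flat on the house's top: 96 mm outside diameter, 76 mm bore, 38 mm high, so its wall is 10 mm thick; about 0.12 kg. Origin in the middle of its underside, z along its axis
- tape_stand: tape stand, fixed: round wooden base 110 mm across with an upright dowel 14 mm in diameter, round tip 176 mm above the table, carrying three rolls of the same size as the loose one, stacked and centred. Origin under its middle
- stack_top (a point): point on the dowel's axis at the top of the stacked rolls, 128 mm above the table; the dowel stands 48 mm above it. The fourth roll's underside comes to rest at this height
- paint_bottle: green squeeze bottle of paint with a yellow cap, 70 mm across, 170 mm tall; stands on the table between house and roof; origin under its middle
- brush_jar: glass jar 60 mm across with paint brushes standing in it, 170 mm tall over the brushes; stands beside the paint bottle; origin under its middle
- paste_tub: white lidded plastic tub with a dark blue wrap, 120 mm across, 126 mm tall, at the back of the work area; origin under its middle
- glue_pot: small lidded jar 52 mm across, 70 mm tall, near the robot; origin under its middle
- scissors: scissors with black handles lying flat, 180 mm long, 10 mm high, near the robot; origin at the pivot, at table level
- craft_knife: dark blue craft knife lying flat, 140 mm long, 22 mm wide, 14 mm high, at the back; origin under its middle
- spatula: wooden spatula lying flat, 165 mm long, 8 mm high, at the back; origin under its middle
- sketchbook: black sketchbook lying flat, 105 by 148 by 11 mm, near the robot; origin under its middle

How it is judged (in metres and radians):
On the way:
1. the roll of tape lies flat on the stacked rolls with the dowel through it, let go (horizontal distance between tape and stack_top below 0.033 m and z of tape in the frame of stack_top between -0.005 and 0.005 m and angle between tape's own z axis and vertical below 0.08 rad and contact force between tape and the fingers below 0.05 N and linear speed of tape below 0.03 m/s), for 0.3 s.
At the end, for the whole second after the job is handed in: Roll flat on the stand's stack (within 5 mm), dowel through it, let go. Roof held still by the fingers, level within 0.06 rad, not touching the house: underside 4-20 mm above its top, centred within 8 mm, ridge within 0.07 rad, chimney towards the chimney-breast end (all of step 1 and z of roof in the frame of house_top between 0.004 and 0.02 m and horizontal distance between roof and house_top below 0.008 m and angle between the y axis of roof and the y axis of house, either way round below 0.07 rad and y of chimney in the frame of house_top above 0 m and angle between roof's own z axis and vertical below 0.06 rad and contact force between roof and the fingers above 1 N and contact force between roof and house below 0.05 N and linear speed of roof below 0.02 m/s); the arm keeps its last pose, push and grip.
It fails at once if the roof touches the house (contact force between roof and house above 0.3 N).
It fails at once if one of the bystanders (bottle, jar, tub, pot, scissors, knife, spatula, sketchbook) is moved by more than 15 mm (distance of any of paint_bottle, brush_jar, paste_tub, glue_pot, scissors, craft_knife, spatula, sketchbook from where it was at the start of the episode above 0.015 m).
It also fails if it takes over 66 s, if anything falls off the work surface, if the arm or the gripper's body presses on something with over 40 N, if the wrist force passes 120 N, or if a joint passes its speed limit or range.

## Robot

A 7-joint arm with a two-finger parallel gripper is mounted at the origin on the work surface. World frame = base frame: x ahead of the robot, y to its left, z up, the work surface at z = 0. Lengths are in mm, angles in rad, forces in N, time in s.
With the tool pointing down it reaches from about 400 to 875 mm from the base axis. Payload 6.5 kg.
Tool frame: the origin (TCP) lies on the centre line of the jaws, within the pads' length; the fingertips stand 19 mm ahead of it and the grasp point (between the pads) is the TCP; z points along the fingers, y is the line along which they close (so a half turn about z gives the same grasp; the last joint's range is limited). The gripper opens to 85 mm and grips with 20 to 120 N. Pads are 22 mm wide; open, the fingers measure 114 mm over their backs; the gripper's body (76 mm by 85 mm) begins 54 mm behind the grasp point. The pads swing forward as they close: fully open they stand 13 mm farther back than shut.
Start: joints at [1.143, 0.536, -0.004, 1.538, 0.003, 1.067, -0.071], TCP at [230.069, -607.913, 250.29] pointing down, gripper open.
Joint ranges: [-2.7, 2.7], [-0.37, 2.16], [-1.27, 1.26], [0.24, 2.4], [-1.31, 4.45], [0.19, 1.91], [-2.76, 2.76]. Speed limits (rad/s): [2.39, 2.39, 3.14, 3.14, 3.14, 3.14, 3.14].

## Interface

Orientations are given as a unit quaternion [w, x, y, z].
In Python, from cell import env, eyes, order gives the robot as it stands.
- The arm moves only by the tool arm_command, never from a script. Its argument "targets" is text: rows parted by semicolons, each of 7 numbers parted by spaces: the shift along the tool's x, y, z as a fraction of full scale, then the turn, a rotation vector about the tool's x, y, z as a fraction of full scale, then the gripper's target within -1 to 1 (fully open at 1, half-way at 0, shut at -1). In form: x y z rx ry rz hand; .... A call has 1 to 20 rows; each row is the pose to reach, as a shift and turn from the pose commanded when the call began, along the tool's axes at that moment, turning the shorter way round; what a row does not reach only later rows make up. Full scale, the value 1, is 75 cm for a shift and 360 degrees for a turn. A row lasts 1/10 s, in which the tool goes at most 50 mm and 8.59 degrees, less where a joint would pass 70% of its speed; a pose out of reach is approached as far as the arm can. A call with a number of a shift or a turn outside -1 to 1 is refused whole. A call with a gripper value outside its range is refused whole. The fingers move at their own pace and stop on an object; "grip_force" is the grip in N (left out, the last holds). Time passes only in rows, so rows that repeat a pose let the fingers close. It gives the time, the measured TCP pose, the force, the opening and the grip force at its end, in the units of the state.
- env.get_obs(): the state, without advancing time (a new reading comes with each control period).
- eyes.grab_frame(name): name is "scene" or "side" or "wrist"; returns a dict with "frame" (420x560x3 uint8, red, green, blue), "K" (3x3 intrinsics, pixels), "k1" (the pictures are not rectified: a ray, as slopes to the right and down, at radius r is drawn at 1 + k1 r^2 times it, then the intrinsics apply), "pose" (4x4, takes a point from camera to world coordinates). Camera axes: x right, y down, z forward; pixel columns grow to the right and rows downward; lengths in mm; the calibration is good to about 2 mm. A picture is of the moment at which its call begins. There is no depth.
- order.close_job(): hands the job in; it is judged then, once.
The state is a dict: "t": time; "joint_pos": joint angles; "qvel": joint speeds; "tau": joint torques, N m; "tool_pos": TCP position; "tool_rot": TCP orientation; "contact_force": force on the tool from outside, world axes, zero at the start; "torque": the same for the moment, N m; "gripper_width": finger opening in mm; "gripper_force": force on a finger pad.
Only numpy, scipy, OpenCV 4.12 (cv2) and the standard library are available. Lean on these libraries where they do the work, as an engineer would, in place of code of your own. Each camera call takes 0.05 s, during which the arm holds its last target. There are 200 camera calls.

## Working session

There is one attempt and no reset: what is moved stays moved. The work goes in short steps, Python scripts to look and compute and a tool call to move; the robot and the scene stay as the last step left them, time stands still between calls to the robot, and variables do not carry over. Pictures are saved under pics/ and viewed, at most 10 in all, crops included, and the job is handed in when it is done.

Besides the shell and the picture viewer there is one more tool, called after ">>>" as a command line: name --argument value ..., lists and objects as JSON in quotes. arm_command: Moves the arm, as the interface text tells. Shift numbers are shares of 75 cm and turn numbers shares of 360 degrees, none past 1 either way. Its arguments: {"type":"object","properties":{"targets":{"type":"string"},"grip_force":{"type":"number"}},"required":["targets"]}

```bash
mkdir -p pics
cat > h.py <<'E'
import numpy as np, cv2
from cell import env, eyes, order
def grab(n,save=None):
    f=eyes.grab_frame(n); f={k:(np.array(v) if k!='k1' else v) for k,v in f.items()}
    if save: cv2.imwrite('pics/'+save,f['frame'][:,:,::-1])
    return f
def ray(f,px):
    px=np.atleast_2d(np.array(px,float)); K=f['K']
    d=cv2.undistortPoints(px[:,None],K,np.array([f['k1'],0,0,0,0.]))[:,0] 
    d=np.c_[d,np.ones(len(d))]@f['pose'][:3,:3].T
    return f['pose'][:3,3],d
def plane(f,px,z):
    o,d=ray(f,px); return o+d*((z-o[2])/d[:,2])[:,None]
def proj(f,P):
    P=np.atleast_2d(P); T=np.linalg.inv(f['pose']); c=P@T[:3,:3].T+T[:3,3]
    return cv2.projectPoints(c[:,None],np.zeros(3),np.zeros(3),f['K'],np.array([f['k1'],0,0,0,0.]))[0][:,0]
E
python3 - <<'E'
from h import *
a=grab('scene');b=grab('side')
cv2.imwrite('pics/a.png',a['frame'][:,:,::-1]);cv2.imwrite('pics/b.png',b['frame'][:,:,::-1])
for f in(a,b): print(f['pose'].round(2).tolist(),f['K'].tolist(),f['k1'])
o=env.get_obs();print(o['t'],o['tool_pos'],o['tool_rot'])
E
```

```text
[[0.47, 0.55, -0.69, 1301.68], [0.88, -0.28, 0.38, -382.3], [0.01, -0.79, -0.62, 789.58], [0.0, 0.0, 0.0, 1.0]] [[513.4779420612848, 0.0, 268.9092425810234], [0.0, 513.4779420612848, 204.98741696871483], [0.0, 0.0, 1.0]] 0.06804128352111742
[[0.94, -0.27, 0.23, 282.29], [-0.35, -0.69, 0.64, -666.15], [-0.01, -0.67, -0.74, 902.84], [0.0, 0.0, 0.0, 1.0]] [[399.05962271630483, 0.0, 278.90521309294274], [0.0, 399.05962271630483, 206.42847727282745], [0.0, 0.0, 1.0]] 0.025871246137306545
0.1 [ 229.85907331 -607.41713824  249.49424496] [-7.70580869e-04  9.83677632e-01  1.79937993e-01 -2.01743858e-04]
```

View pics/a.png

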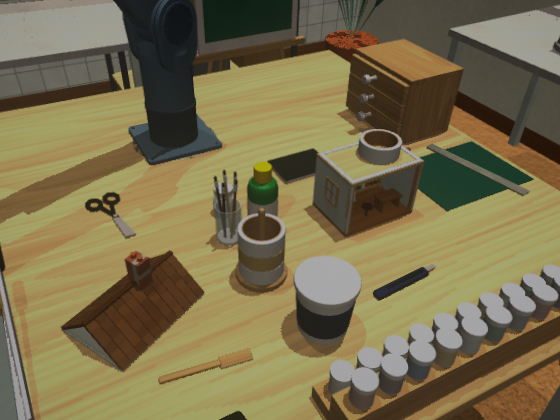

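View pics/b.png

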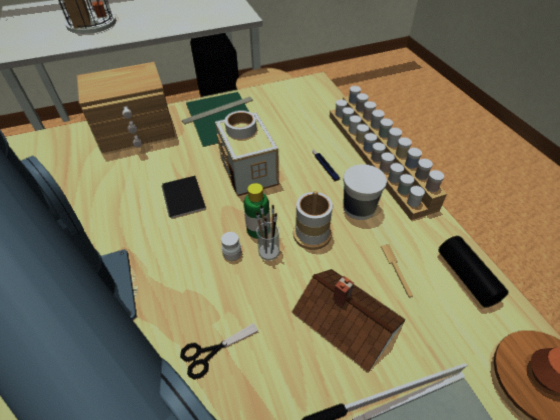

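Scene shows the house near (365,175) with the roll on top at (380,146), the stand at (262,245), bottle at (262,190) and roof at (135,305). Side shows the house at (247,150), stand at (314,220) and roof at (348,315). I'll enlarge the house and the roof.

Run:
```python
import cv2,numpy as np
a=cv2.imread('pics/a.png');b=cv2.imread('pics/b.png')
def c(i,x,y,w=133,h=100): return cv2.resize(i[y:y+h,x:x+w],(400,300),interpolation=cv2.INTER_CUBIC)
cv2.imwrite('pics/c.png',np.vstack([np.hstack([c(a,300,125),c(b,190,100)]),np.hstack([c(a,60,245,160,120),c(b,285,260)])]))
```

```text
(no output)
```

View pics/c.png

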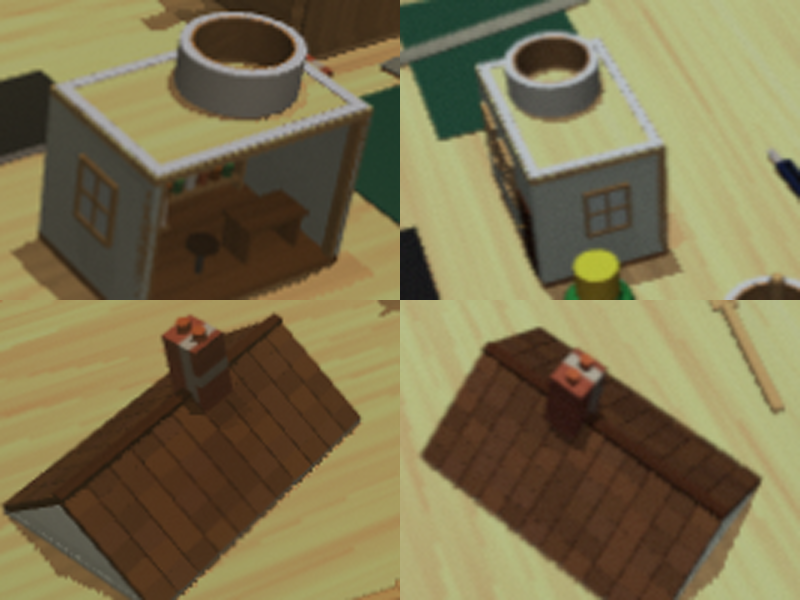

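The crops show the house top corners, the window wall at the −y end, a bit of brick at the opposite end in the scene view, and the roof ridge with the chimney towards the scene view's upper-right end.

```bash
cat > m.py <<'E'
from h import *
import pickle
a=grab('scene');b=grab('side')
s=400/133
A=lambda L:np.array(L)/s+[300,125]; B=lambda L:np.array(L)/s+[190,100]
ca=plane(a,A([[53,88],[157,178],[371,105]]),150);cb=plane(b,B([[127,180],[265,147],[200,38],[78,66]]),150)
print('house',ca.round(0),cb.round(0))
def edges(c): 
    for i in range(len(c)-1): d=c[i+1]-c[i];print(np.linalg.norm(d).round(1),np.degrees(np.arctan2(d[1],d[0])).round(1))
edges(ca);edges(cb);print('centre',(ca[0]+ca[2])/2,cb.mean(0))
def ell(f,c): return plane
# tape ring top z=188 by outer left/right edge mid
print('ring',plane(a,A([[242,42]]),188),plane(b,B([[153,62]]),188))
RA=lambda L:np.array(L)/2.5+[60,245]; RB=lambda L:np.array(L)/s+[285,260]
ra=plane(a,RA([[62,200],[278,17]]),72); rb=plane(b,RB([[88,48],[322,213]]),72)
print('ridge',ra.round(0),rb.round(0));edges(ra);edges(rb);print(ra.mean(0),rb.mean(0))
print('chim top',plane(a,RA([[192,32]]),122),plane(b,RB([[178,67]]),122))
print('stand',plane(a,[[262,229]],128),plane(b,[[314,203]],128))
print('bottle',plane(a,[[263,170]],170),plane(b,[[256,189]],170),'jar',plane(a,[[229,238]],5),plane(b,[[269,252]],5))
print('tub',plane(a,[[327,280]],126),plane(b,[[364,180]],126))
E
python3 m.py
```

```text
house [[464. 199. 150.]
 [598. 202. 150.]
 [593. 402. 150.]] [[453. 200. 150.]
 [592. 198. 150.]
 [591. 396. 150.]
 [455. 395. 150.]]
134.5 1.1
200.0 91.5
139.6 -0.9
198.1 90.3
136.0 -179.7
centre [528.48360915 300.5811897  150.        ] [522.77391831 297.42789489 150.        ]
ring [[523.07997471 327.44524475 188.        ]] [[518.40460552 320.48268029 188.        ]]
ridge [[ 648. -383.   72.]
 [ 541. -191.   72.]] [[ 538. -196.   72.]
 [ 639. -384.   72.]]
219.4 119.2
213.5 -61.7
[ 594.61366901 -287.11209813   72.        ] [ 588.12040438 -289.94440038   72.        ]
chim top [[ 580.70466906 -266.05254662  122.        ]] [[ 578.17171759 -263.48380334  122.        ]]
stand [[619.21508504 -25.74354265 128.        ]] [[611.50650766 -21.00982574 128.        ]]
bottle [[490.92530369  42.45483789 170.        ]] [[473.82575886  44.01794489 170.        ]] jar [[486.23064681 -41.24882802   5.        ]] [[473.12692077 -42.54863421   5.        ]]
tub [[791.99772358  14.67003841 126.        ]] [[777.73197065  10.2597379  126.        ]]
```

```bash
cat >> h.py <<'E'
from scipy.spatial.transform import Rotation as Ro
def state():
    o=env.get_obs(); q=o['tool_rot']; R=Ro.from_quat([q[1],q[2],q[3],q[0]])
    x=R.as_matrix()[:,0]
    return o,R,np.degrees(np.arctan2(x[1],x[0]))
def go(*targets):
    "each target: x y z [yaw deg of tool x]; tool pointing exactly down"
    o,R,y0=state(); print('t',o['t'],'pos',np.round(o['tool_pos'],1),'yaw',round(y0,2),'w',o['gripper_width'],'tilt',np.round(R.as_matrix()[:2,2],4),'j',np.round(o['joint_pos'],2))
    for t in targets:
        d=R.inv().apply(np.array(t[:3])-o['tool_pos'])/750
        y=np.radians(t[3] if len(t)>3 else y0)
        G=Ro.from_matrix([[np.cos(y),np.sin(y),0],[np.sin(y),-np.cos(y),0],[0,0,-1]])
        r=(R.inv()*G).as_rotvec()/(2*np.pi)
        print(t,'->',d.round(4),r.round(4))
E
python3 -c "
from h import *
go((500,-300,300),(560,0,330),(536,270,330))"
```

```text
t 0.2 pos [ 230.  -607.6  249.7] yaw 20.73 w 85.49747879795618 tilt [-0.0004  0.001 ] j [ 1.14  0.54 -0.    1.54  0.    1.07 -0.07]
(500, -300, 300) -> [ 0.4819 -0.2562 -0.0668] [-0.0002  0.     -0.    ]
(560, 0, 330) -> [ 0.6983 -0.602  -0.1064] [-0.0002  0.     -0.    ]
(536, 270, 330) -> [ 0.7958 -0.95   -0.1061] [-0.0002  0.     -0.    ]
```

>>> arm_command --targets "0.482 -0.256 -0.067 0 0 0 0; 0.482 -0.256 -0.067 0 0 0 0; 0.482 -0.256 -0.067 0 0 0 0; 0.482 -0.256 -0.067 0 0 0 0; 0.482 -0.256 -0.067 0 0 0 0; 0.482 -0.256 -0.067 0 0 0 0; 0.482 -0.256 -0.067 0 0 0 0; 0.698 -0.602 -0.106 0 0 0 0; 0.698 -0.602 -0.106 0 0 0 0; 0.698 -0.602 -0.106 0 0 0 0; 0.698 -0.602 -0.106 0 0 0 0; 0.698 -0.602 -0.106 0 0 0 0; 0.698 -0.602 -0.106 0 0 0 0; 0.796 -0.95 -0.106 0 0 0 0; 0.796 -0.95 -0.106 0 0 0 0; 0.796 -0.95 -0.106 0 0 0 0; 0.796 -0.95 -0.106 0 0 0 0; 0.796 -0.95 -0.106 0 0 0 0; 0.796 -0.95 -0.106 0 0 0 0; 0.796 -0.95 -0.106 0 0 0 0" --grip_force 60

```text
t: 2.2
tool_pos: [534.7, 274.5, 329.8]
tool_rot: [-0.001, 0.983, 0.182, -0.0]
contact_force: [-0.1, -0.7, 1.5]
gripper_width: 42.8
gripper_force: 0.0
```

>>> arm_command --targets "0 0 0 0 0 0 0; 0 0 0 0 0 0 0"

```text
t: 2.4
tool_pos: [535.9, 270.0, 329.4]
tool_rot: [0.0, 0.984, 0.181, -0.0]
contact_force: [1.2, 0.2, -0.1]
gripper_width: 42.8
gripper_force: 0.0
```

```bash
python3 -c "
from h import *
f=grab('wrist','w1.png'); print(f['pose'].round(2).tolist()); go()
import pickle;pickle.dump(f,open('w1.pkl','wb'))"
```

```text
[[0.35, -0.89, -0.3, 611.71], [-0.93, -0.34, -0.11, 298.86], [0.0, 0.32, -0.95, 453.39], [0.0, 0.0, 0.0, 1.0]]
t 2.45 pos [536.4 268.6 329.4] yaw 20.68 w 42.65323906916565 tilt [-0.0003 -0.0013] j [-0.25  0.41 -0.39  1.57  0.16  1.2  -1.88]
```

View pics/w1.png

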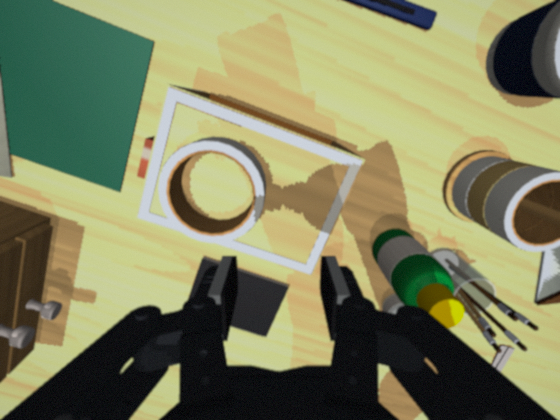

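The wrist view shows the house top with corners near (172,87), (363,160), (309,271), (140,215), the brick chimney breast at (146,157), and the roll's top ring centred near (213,188).

Run:
```python
from h import *
import pickle
f=pickle.load(open('w1.pkl','rb'))
c=plane(f,[[172,87],[363,160],[309,271],[140,215]],150);print(c.round(1),c.mean(0))
for i in range(4): d=c[(i+1)%4]-c[i];print(np.linalg.norm(d).round(1),np.degrees(np.arctan2(d[1],d[0])).round(2))
hsv=cv2.cvtColor(f['frame'],cv2.COLOR_RGB2HSV)
m=((hsv[...,1]<60)&(hsv[...,2]>170)).astype(np.uint8)
# bore edge: white ring top's inner contour (the hole)
cs,h=cv2.findContours(m,cv2.RETR_CCOMP,cv2.CHAIN_APPROX_NONE)
for k,q in enumerate(cs):
    if len(q)>100:
        p=plane(f,q[:,0].astype(float),188); (x,y),r=cv2.minEnclosingCircle(p[:,:2].astype(np.float32)); print(k,h[0,k,3],len(q),x,y,r,q[:,0].min(0),q[:,0].max(0))
# rough ring top extents
E=[[160,188],[267,190],[213,138]]
print(plane(f,E,188))
```

```text
[[592.2 395.8 150. ]
 [593.6 202.  150. ]
 [459.8 204.2 150. ]
 [458.4 395.6 150. ]] [526.01031046 299.40759179 150.        ]
193.8 -89.59
133.8 179.04
191.4 90.41
133.8 0.08
18 -1 356 591.5074462890625 23.066280364990234 61.45473098754883 [505 173] [559 291]
27 -1 1385 534.6585083007812 300.1864929199219 104.7554702758789 [137  86] [362 274]
[[509.14874297 372.43348292 188.        ]
 [541.18789761 282.62726681 188.        ]
 [567.73012326 340.98219886 188.        ]]
```

```bash
python3 -c "
from h import *
go((539,286,250),(539,286,174))"
```

```text
t 2.45 pos [536.4 268.6 329.4] yaw 20.68 w 42.65323906916565 tilt [-0.0003 -0.0013] j [-0.25  0.41 -0.39  1.57  0.16  1.2  -1.88]
(539, 286, 250) -> [ 0.0115 -0.0206  0.1058] [0.0002 0.0001 0.    ]
(539, 286, 174) -> [ 0.0116 -0.0207  0.2072] [0.0002 0.0001 0.    ]
```

>>> arm_command --targets "0.0115 -0.0205 0.05 0 0 0 0; 0.0115 -0.0205 0.1 0 0 0 0; 0.0115 -0.0205 0.13 0 0 0 0; 0.0115 -0.0205 0.155 0 0 0 0; 0.0115 -0.0205 0.175 0 0 0 0; 0.0115 -0.0205 0.19 0 0 0 0; 0.0115 -0.0205 0.2 0 0 0 0; 0.0115 -0.0205 0.207 0 0 0 0; 0.0115 -0.0205 0.207 0 0 0 0; 0.0115 -0.0205 0.207 0 0 0 0"

```text
t: 3.45
tool_pos: [539.1, 287.5, 175.1]
tool_rot: [-0.0, 0.984, 0.18, 0.0]
contact_force: [0.0, -0.3, -0.1]
gripper_width: 42.5
gripper_force: 0.0
```

>>> arm_command --targets "0 0 0 0 0 0 -1; 0 0 0 0 0 0 -1; 0 0 0 0 0 0 -1; 0 0 0 0 0 0 -1; 0 0 0 0 0 0 -1; 0 0 0 0 0 0 -1; 0 0 0 0 0 0 -1; 0 0 0 0 0 0 -1; 0 0 0 0 0 0 -1; 0 0 0 0 0 0 -1"

```text
t: 4.45
tool_pos: [539.2, 287.4, 175.2]
tool_rot: [-0.0, 0.984, 0.18, 0.001]
contact_force: [-1.6, -0.1, 5.3]
gripper_width: 9.4
gripper_force: 61.2
```

```bash
python3 -c "
from h import *
go((539,287,270),(630,-63,270))"
```

```text
t 4.45 pos [539.2 287.4 175.2] yaw 20.72 w 9.42336665594086 tilt [0.001  0.0004] j [-0.31  0.58 -0.36  1.69  0.25  0.91 -1.97]
(539, 287, 270) -> [-0.0003  0.0004 -0.1263] [-0.     -0.0002  0.    ]
(630, -63, 270) -> [-0.052   0.4798 -0.1264] [-0.     -0.0002  0.    ]
```

>>> arm_command --targets "0 0 -0.03 0 0 0 -1; 0 0 -0.07 0 0 0 -1; 0 0 -0.11 0 0 0 -1; -0.005 0.03 -0.126 0 0 0 -1; -0.01 0.08 -0.126 0 0 0 -1; -0.016 0.13 -0.126 0 0 0 -1; -0.022 0.18 -0.126 0 0 0 -1; -0.028 0.23 -0.126 0 0 0 -1; -0.034 0.28 -0.126 0 0 0 -1; -0.039 0.33 -0.126 0 0 0 -1; -0.044 0.38 -0.126 0 0 0 -1; -0.048 0.42 -0.126 0 0 0 -1; -0.052 0.45 -0.126 0 0 0 -1; -0.052 0.47 -0.126 0 0 0 -1; -0.052 0.48 -0.126 0 0 0 -1; -0.052 0.48 -0.126 0 0 0 -1; -0.052 0.48 -0.126 0 0 0 -1"

```text
t: 6.15
tool_pos: [629.6, -61.5, 268.9]
tool_rot: [-0.001, 0.984, 0.181, -0.0]
contact_force: [-0.4, -0.2, -0.4]
gripper_width: 9.7
gripper_force: 60.9
```

Run:
```python
from h import *
a=grab('scene');b=grab('side');go()
def c(i,x,y): return cv2.resize(i['frame'][y:y+150,x:x+133,::-1],(399,450),interpolation=cv2.INTER_CUBIC)
cv2.imwrite('pics/d.png',np.hstack([c(a,195,135),c(b,250,80)]))
for P in [(615,-23,176),(615,-23,128)]: print(proj(a,P),proj(b,P))
```

```text
t 6.25 pos [629.7 -61.4 269.1] yaw 20.87 w 10.06577709853646 tilt [-0.0001  0.0008] j [ 0.23  0.51 -0.29  1.55  0.16  1.1  -1.3 ]
[[262.4311293  208.36754548]] [[316.52072574 190.38164568]]
[[262.25665322 227.35373204]] [[315.51655893 203.16171396]]
```

View pics/d.png

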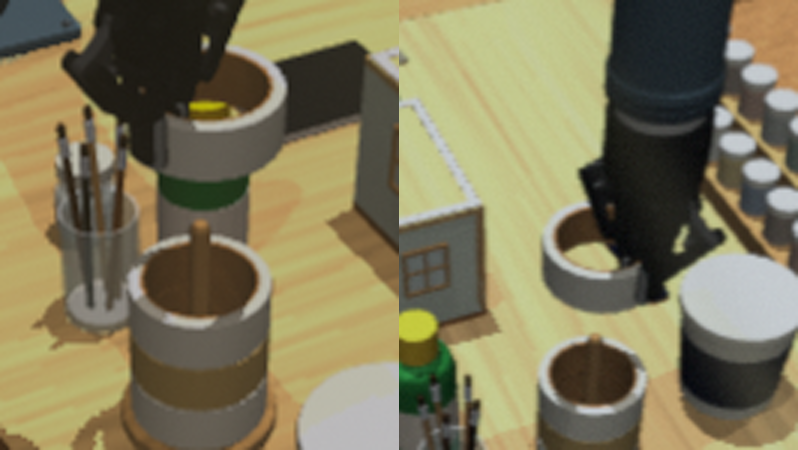

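Scene crop shows the dowel tip at image (262,210) as predicted, with the roll level in the jaws, about 8 mm too far to +y. Side agrees (tip at (315,192)). I'll shift it slightly and descend.

```bash
python3 -c "
from h import *
go((630,-68,270),(630,-68,155))"
```

```text
t 6.25 pos [629.7 -61.4 269.1] yaw 20.87 w 10.06577709853646 tilt [-0.0001  0.0008] j [ 0.23  0.51 -0.29  1.55  0.16  1.1  -1.3 ]
(630, -68, 270) -> [-0.0027  0.0084 -0.0012] [-0.0001 -0.      0.    ]
(630, -68, 155) -> [-0.0027  0.0085  0.1521] [-0.0001 -0.      0.    ]
```

>>> arm_command --targets "-0.003 0.0085 0 0 0 0 -1; -0.003 0.0085 0.03 0 0 0 -1; -0.003 0.0085 0.06 0 0 0 -1; -0.003 0.0085 0.09 0 0 0 -1; -0.003 0.0085 0.11 0 0 0 -1; -0.003 0.0085 0.13 0 0 0 -1; -0.003 0.0085 0.14 0 0 0 -1; -0.003 0.0085 0.147 0 0 0 -1; -0.003 0.0085 0.152 0 0 0 -1; -0.003 0.0085 0.152 0 0 0 -1; -0.003 0.0085 0.152 0 0 0 -1"

```text
t: 7.35
tool_pos: [630.4, -70.1, 155.6]
tool_rot: [0.0, 0.984, 0.18, 0.0]
contact_force: [-0.8, 0.5, -1.6]
gripper_width: 9.9
gripper_force: 61.0
```

>>> arm_command --targets "0 0 0.0015 0 0 0 -1; 0 0 0.003 0 0 0 -1; 0 0 0.003 0 0 0 -1"

```text
t: 7.65
tool_pos: [630.2, -70.1, 153.3]
tool_rot: [0.0, 0.984, 0.18, 0.0]
contact_force: [-0.7, -0.3, 1.4]
gripper_width: 9.8
gripper_force: 61.2
```

>>> arm_command --targets "0 0 0 0 0 0 -0.5; 0 0 0 0 0 0 -0.45; 0 0 0 0 0 0 -0.45; 0 0 0 0 0 0 -0.45; 0 0 0 0 0 0 -0.45; 0 0 0 0 0 0 -0.45"

```text
t: 8.25
tool_pos: [629.9, -70.0, 152.7]
tool_rot: [-0.0, 0.984, 0.18, -0.0]
contact_force: [-0.3, -0.8, -0.1]
gripper_width: 23.2
gripper_force: 0.0
```

Run:
```python
from h import *
a=grab('scene');b=grab('side');go()
def c(i,x,y): return cv2.resize(i['frame'][y:y+150,x:x+133,::-1],(399,450),interpolation=cv2.INTER_CUBIC)
cv2.imwrite('pics/e.png',np.hstack([c(a,195,135),c(b,250,100)]))
```

```text
t 8.35 pos [629.9 -70.  152.8] yaw 20.73 w 23.69374044565564 tilt [-0.  0.] j [ 0.22  0.64 -0.26  1.65  0.2   0.89 -1.33]
```

View pics/e.png

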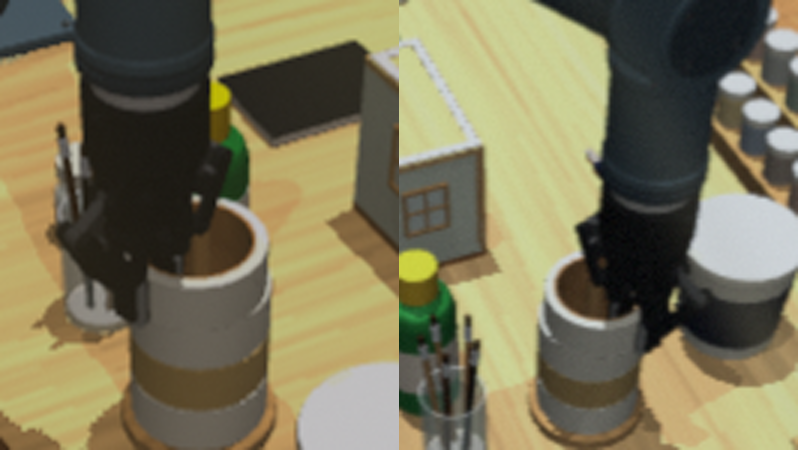

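The roll sits flat on the stack with the fingers open (23 mm), a few mm off-centre. Next I lift clear and go above the chimney.

```bash
python3 -c "
from h import *
go((630,-70,270),(579,-250,270,28.7))"
```

```text
t 8.35 pos [629.9 -70.  152.8] yaw 20.73 w 23.69374044565564 tilt [-0.  0.] j [ 0.22  0.64 -0.26  1.65  0.2   0.89 -1.33]
(630, -70, 270) -> [ 1.000e-04 -0.000e+00 -1.563e-01] [-0. -0.  0.]
(579, -250, 270, 28.7) -> [-0.1485  0.2004 -0.1563] [-0.     -0.     -0.0221]
```

>>> arm_command --targets "0 0 -0.02 0 0 0 -0.45; 0 0 -0.05 0 0 0 -0.45; 0 0 -0.1 0 0 0 -0.45; 0 0 -0.156 0 0 0 -0.45; -0.03 0.04 -0.156 0 0 -0.01 0.5; -0.06 0.08 -0.156 0 0 -0.022 1; -0.1 0.13 -0.156 0 0 -0.022 1; -0.13 0.17 -0.156 0 0 -0.022 1; -0.148 0.2 -0.156 0 0 -0.022 1; -0.148 0.2 -0.156 0 0 -0.022 1; -0.148 0.2 -0.156 0 0 -0.022 1; -0.148 0.2 -0.156 0 0 -0.022 1"

```text
t: 9.55
tool_pos: [579.9, -247.8, 270.4]
tool_rot: [-0.0, 0.969, 0.249, 0.001]
contact_force: [0.6, -0.6, -0.4]
gripper_width: 85.2
gripper_force: 0.0
```

Run:
```python
from h import *
import pickle
a=grab('scene');b=grab('side');f=grab('wrist');go();pickle.dump((a,b,f),open('w2.pkl','wb'))
def c(i,x,y): return cv2.resize(i['frame'][y:y+100,x:x+89,::-1],(267,300),interpolation=cv2.INTER_CUBIC)
cv2.imwrite('pics/f.png',np.hstack([f['frame'][:,:,::-1],cv2.copyMakeBorder(cv2.resize(np.vstack([c(a,215,170),c(b,270,130)]),(187,420)),0,0,0,0,0)]))
```

```text
t 9.7 pos [ 579.8 -248.   270. ] yaw 28.78 w 85.45002052263355 tilt [0.0003 0.0005] j [ 0.53  0.5  -0.28  1.56  0.15  1.1  -0.85]
```

View pics/f.png

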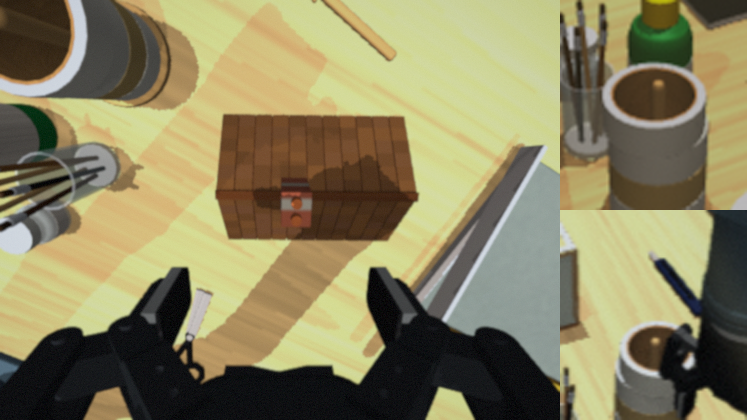

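The roll is on the stand with the dowel through it. In the wrist view the ridge runs (217,192) to (417,196) and the chimney top face is about (281–311, 193–227).

Run:
```python
from h import *
import pickle
a,b,f=pickle.load(open('w2.pkl','rb'))
r=plane(f,[[217,192],[417,196.5]],72);d=r[0]-r[1];print(r,np.linalg.norm(d),np.degrees(np.arctan2(d[1],d[0])),r.mean(0))
c=plane(f,[[281,194],[311,194],[310,227],[283,227]],122);print(c.round(1),c.mean(0))
e=plane(f,[[223,115],[405,115],[388,240],[229,238]],0);print(e.round(0),e.mean(0))
for i in range(4): d=e[(i+1)%4]-e[i];print(np.linalg.norm(d).round(1),np.degrees(np.arctan2(d[1],d[0])).round(2))
u=np.array([np.cos(np.radians(118.3)),np.sin(np.radians(118.3))]);print(r.mean(0)[:2]+25*u, e.mean(0)[:2]+25*u)
go((578,-265,200,28.4),(578,-265,100,28.4))
```

```text
[[ 540.87137708 -193.19349651   72.        ]
 [ 641.38910769 -386.88227916   72.        ]] 218.21814473449507 117.42774009617412 [ 591.13024239 -290.03788784   72.        ]
[[ 584.5 -248.   122. ]
 [ 597.8 -272.2  122. ]
 [ 569.2 -288.   122. ]
 [ 556.8 -265.5  122. ]] [ 577.09006776 -268.44242899  122.        ]
[[ 609. -154.    0.]
 [ 717. -351.    0.]
 [ 568. -429.    0.]
 [ 464. -233.    0.]] [ 589.42266197 -291.77020595    0.        ]
223.8 -61.21
167.8 -151.95
222.7 117.96
164.6 28.43
[ 579.27803716 -268.025954  ] [ 577.57045675 -269.75827211]
t 9.7 pos [ 579.8 -248.   270. ] yaw 28.78 w 85.45002052263355 tilt [0.0003 0.0005] j [ 0.53  0.5  -0.28  1.56  0.15  1.1  -0.85]
(578, -265, 200, 28.4) -> [-0.013   0.0187  0.0934] [-0.     -0.0001  0.0011]
(578, -265, 100, 28.4) -> [-0.0131  0.0188  0.2267] [-0.     -0.0001  0.0011]
```

```bash
python3 -c "
from h import *
go((578,-268,200,28.2),(578,-268,100,28.2))"
```

```text
t 9.7 pos [ 579.8 -248.   270. ] yaw 28.78 w 85.45002052263355 tilt [0.0003 0.0005] j [ 0.53  0.5  -0.28  1.56  0.15  1.1  -0.85]
(578, -268, 200, 28.2) -> [-0.0149  0.0222  0.0934] [-0.     -0.0001  0.0016]
(578, -268, 100, 28.2) -> [-0.015   0.0223  0.2267] [-0.     -0.0001  0.0016]
```

>>> arm_command --targets "-0.015 0.022 0.03 0 0 0.0015 1; -0.015 0.022 0.07 0 0 0.0015 1; -0.015 0.022 0.11 0 0 0.0015 1; -0.015 0.022 0.14 0 0 0.0015 1; -0.015 0.022 0.17 0 0 0.0015 1; -0.015 0.022 0.19 0 0 0.0015 1; -0.015 0.022 0.21 0 0 0.0015 1; -0.015 0.022 0.22 0 0 0.0015 1; -0.015 0.022 0.226 0 0 0.0015 1; -0.015 0.022 0.226 0 0 0.0015 1; -0.015 0.022 0.226 0 0 0.0015 1"

```text
t: 10.8
tool_pos: [577.8, -269.7, 101.0]
tool_rot: [0.0, 0.97, 0.243, 0.0]
contact_force: [0.1, 0.5, 0.6]
gripper_width: 85.1
gripper_force: 0.0
```

>>> arm_command --targets "0 0 0 0 0 0 -1; 0 0 0 0 0 0 -1; 0 0 0 0 0 0 -1; 0 0 0 0 0 0 -1; 0 0 0 0 0 0 -1; 0 0 0 0 0 0 -1; 0 0 0 0 0 0 -1; 0 0 0 0 0 0 -1; 0 0 0 0 0 0 -1; 0 0 0 0 0 0 -1" --grip_force 90

```text
t: 11.8
tool_pos: [577.5, -269.5, 100.6]
tool_rot: [0.0, 0.97, 0.243, 0.0]
contact_force: [-0.3, 0.1, 6.1]
gripper_width: 26.8
gripper_force: 89.5
```

```bash
python3 -c "
from h import *
go((578,-268,330,28.2))"
```

```text
t 11.8 pos [ 577.5 -269.5  100.6] yaw 28.11 w 26.834414700477957 tilt [ 0.0005 -0.0001] j [ 0.53  0.71 -0.23  1.66  0.21  0.8  -0.88]
(578, -268, 330, 28.2) -> [ 0.0016 -0.0013 -0.3058] [ 0.0001 -0.0001 -0.0002]
```

>>> arm_command --targets "0 0 -0.01 0 0 0 -1; 0 0 -0.025 0 0 0 -1; 0 0 -0.05 0 0 0 -1; 0 0 -0.08 0 0 0 -1; 0 0 -0.12 0 0 0 -1; 0 0 -0.16 0 0 0 -1; 0 0 -0.2 0 0 0 -1; 0 0 -0.24 0 0 0 -1; 0 0 -0.275 0 0 0 -1; 0 0 -0.3 0 0 0 -1; 0 0 -0.31 0 0 0 -1; 0 0 -0.31 0 0 0 -1; 0 0 -0.31 0 0 0 -1"

```text
t: 13.1
tool_pos: [576.6, -269.3, 331.6]
tool_rot: [-0.001, 0.97, 0.243, -0.001]
contact_force: [-0.1, 0.0, -2.7]
gripper_width: 26.8
gripper_force: 89.1
```

```bash
python3 -c "
from h import *
go((578,0,333,14),(526,324,333,0.3));o=env.get_obs();print(o['contact_force'],o['torque'])"
```

```text
t 13.1 pos [ 576.6 -269.3  331.6] yaw 28.11 w 26.769243362172343 tilt [-0.0019  0.0007] j [ 0.56  0.46 -0.28  1.47  0.13  1.23 -0.81]
(578, 0, 333, 14) -> [ 0.1709 -0.3158 -0.0017] [-0.0002  0.0002  0.0392]
(526, 324, 333, 0.3) -> [ 0.3133 -0.7295 -0.0012] [-0.0002  0.0003  0.0773]
[-0.11165083  0.03493478 -2.68569944] [ 0.04540977  0.08448882 -0.02293771]
```

Lifted (2.7 N of weight). Now I carry it across, turning on the way.

>>> arm_command --targets "0.008 -0.016 0 0 0 0.002 -1; 0.026 -0.047 0 0 0 0.006 -1; 0.051 -0.095 0 0 0 0.012 -1; 0.08 -0.147 0 0 0 0.018 -1; 0.108 -0.2 0 0 0 0.025 -1; 0.137 -0.253 0 0 0 0.031 -1; 0.165 -0.305 0 0 0 0.038 -1; 0.187 -0.36 0 0 0 0.044 -1; 0.208 -0.42 0 0 0 0.05 -1; 0.228 -0.48 0 0 0 0.056 -1; 0.248 -0.54 0 0 0 0.062 -1; 0.268 -0.6 0 0 0 0.068 -1; 0.286 -0.65 0 0 0 0.072 -1; 0.3 -0.69 0 0 0 0.075 -1; 0.309 -0.717 0 0 0 0.077 -1; 0.313 -0.729 0 0 0 0.077 -1; 0.313 -0.729 0 0 0 0.077 -1; 0.313 -0.729 0 0 0 0.077 -1; 0.313 -0.729 0 0 0 0.077 -1"

```text
t: 15.0
tool_pos: [527.6, 321.3, 332.5]
tool_rot: [0.001, 1.0, 0.002, 0.0]
contact_force: [0.7, -0.6, -2.8]
gripper_width: 27.1
gripper_force: 89.0
```

Run:
```python
from h import *
import pickle
a=grab('scene');b=grab('side');f=grab('wrist');pickle.dump((a,b,f),open('w3.pkl','wb'));go((526,324,285,0.3))
def c(i,x,y,w=160,h=120): return cv2.resize(i['frame'][y:y+h,x:x+w,::-1],(400,300),interpolation=cv2.INTER_CUBIC)
cv2.imwrite('pics/g.png',np.vstack([np.hstack([c(a,290,100),c(b,165,70)]),np.hstack([c(f,0,0,560,420),c(f,0,0,4,3)])]))
```

```text
t 15.15 pos [527.2 322.2 332.8] yaw 0.29 w 26.977819295553523 tilt [ 0.0002 -0.0005] j [-0.34  0.44 -0.4   1.51  0.18  1.22 -2.33]
(526, 324, 285, 0.3) -> [-0.0017 -0.0025  0.0638] [ 0.0001 -0.     -0.    ]
```

View pics/g.png

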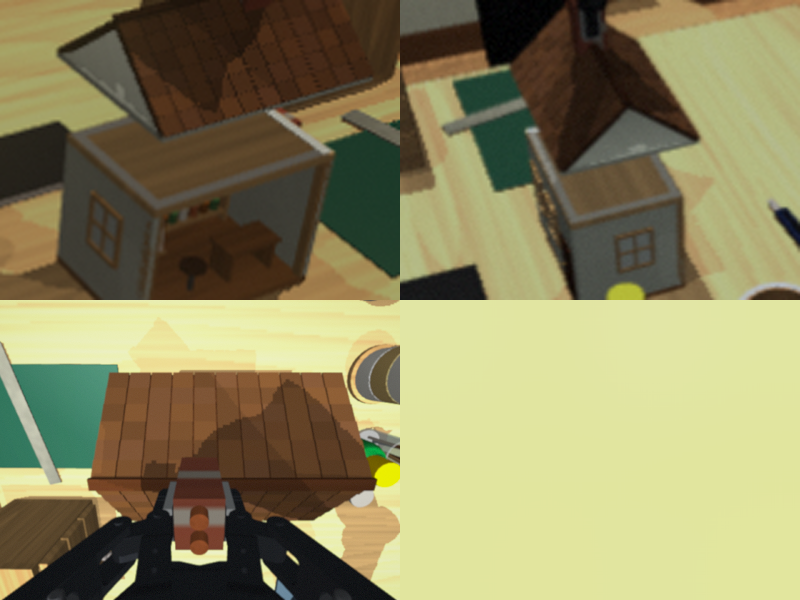

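Both side views show the roof level about 80 mm above the house, with the underside's lower corners near crop (58,50), (162,138), (376,76) in scene and (165,172), (298,140) in side. I'll compare them with the house corners in the same views.

Run:
```python
from h import *
import pickle
a,b,f=pickle.load(open('w3.pkl','rb'))
A=lambda L:np.array(L)/2.5+[290,100]; B=lambda L:np.array(L)/2.5+[165,70]
z=332.5-100.6
H=np.array([526,299.5,150]);
def R(yaw,c,hx,hy,s):
    t=np.radians(yaw);M=np.array([[np.cos(t),-np.sin(t)],[np.sin(t),np.cos(t)]])
    return np.array(c)[:2]+(np.array(s)*[hx,hy])@M.T
S=[[-1,-1],[1,-1],[1,1],[-1,1]]
roofc=np.array([527.4,322-25])
pr=np.c_[R(.3,roofc,80,110,S),[z]*4]; ph=np.c_[R(.3,H,70,100,S),[150]*4]
for n,f_,Q,o in(('scene',a,[290,100],1),('side',b,[165,70],1)):
    print(n,'roof pred crop',((proj(f_,pr)-Q)*2.5).round(0).tolist());print('house pred crop',((proj(f_,ph)-Q)*2.5).round(0).tolist())
ra=plane(a,A([[58,50],[162,138],[376,76]]),z);rb=plane(b,B([[165,172],[298,140]]),z)
ha=plane(a,A([[65,132],[157,208],[333,153]]),150);hb=plane(b,B([[156,213],[284,187]]),150)
for n,x in(('ra',ra),('rb',rb),('ha',ha),('hb',hb)):
    print(n,x.round(0).tolist())
    for i in range(len(x)-1): d=x[i+1]-x[i];print('  ',np.linalg.norm(d).round(1),np.degrees(np.arctan2(d[1],d[0])).round(2))
# wrist: ridge ends
w=plane(f,(np.array([[88,482-300],[376,482-300]])*1.4),z+72);d=w[0]-w[1];print('ridge',w.round(1),np.linalg.norm(d),np.degrees(np.arctan2(d[1],d[0])),w.mean(0))
```

```text
scene roof pred crop [[54.0, 52.0], [159.0, 139.0], [369.0, 76.0], [251.0, 1.0]]
house pred crop [[65.0, 132.0], [152.0, 210.0], [333.0, 152.0], [237.0, 83.0]]
side roof pred crop [[160.0, 176.0], [298.0, 142.0], [234.0, 43.0], [109.0, 70.0]]
house pred crop [[172.0, 224.0], [286.0, 195.0], [231.0, 104.0], [127.0, 128.0]]
ra [[446.0, 192.0, 232.0], [608.0, 190.0, 232.0], [609.0, 413.0, 232.0]]
   162.4 -0.66
   223.3 89.61
rb [[455.0, 190.0, 232.0], [609.0, 191.0, 232.0]]
   154.1 0.2
ha [[457.0, 199.0, 150.0], [596.0, 205.0, 150.0], [597.0, 398.0, 150.0]]
   139.3 2.43
   192.8 89.67
hb [[445.0, 225.0, 150.0], [600.0, 215.0, 150.0]]
   155.2 -3.68
ridge [[529.9 407.5 303.9]
 [530.5 183.8 303.9]] 223.66564550784025 90.15123494063457 [530.22894989 295.63244673 303.9       ]
```

Run:
```python
from h import *
go((525,324,280,0.3))
```

```text
t 15.15 pos [527.2 322.2 332.8] yaw 0.29 w 26.977819295553523 tilt [ 0.0002 -0.0005] j [-0.34  0.44 -0.4   1.51  0.18  1.22 -2.33]
(525, 324, 280, 0.3) -> [-0.003  -0.0025  0.0704] [ 0.0001 -0.     -0.    ]
```

>>> arm_command --targets "-0.003 -0.0025 0.01 0 0 0 -1; -0.003 -0.0025 0.02 0 0 0 -1; -0.003 -0.0025 0.03 0 0 0 -1; -0.003 -0.0025 0.04 0 0 0 -1; -0.003 -0.0025 0.05 0 0 0 -1; -0.003 -0.0025 0.06 0 0 0 -1; -0.003 -0.0025 0.067 0 0 0 -1; -0.003 -0.0025 0.07 0 0 0 -1; -0.003 -0.0025 0.07 0 0 0 -1; -0.003 -0.0025 0.07 0 0 0 -1; -0.003 -0.0025 0.07 0 0 0 -1"

```text
t: 16.25
tool_pos: [524.6, 325.4, 280.7]
tool_rot: [-0.0, 1.0, 0.003, 0.0]
contact_force: [-0.1, 0.4, -2.2]
gripper_width: 27.3
gripper_force: 89.2
```

Run:
```python
from h import *
import pickle
a=grab('scene');b=grab('side');pickle.dump((a,b),open('w4.pkl','wb'));go()
def c(i,x,y): return cv2.resize(i['frame'][y:y+110,x:x+100,::-1],(400,440),interpolation=cv2.INTER_CUBIC)
cv2.imwrite('pics/i.png',np.hstack([cv2.convertScaleAbs(c(a,305,115),alpha=1.5),cv2.convertScaleAbs(c(b,205,85),alpha=1.5)]))
```

```text
t 16.35 pos [524.5 325.4 280.6] yaw 0.39 w 27.31182157051832 tilt [0.0005 0.0003] j [-0.34  0.48 -0.4   1.58  0.2   1.12 -2.35]
```

View pics/i.png

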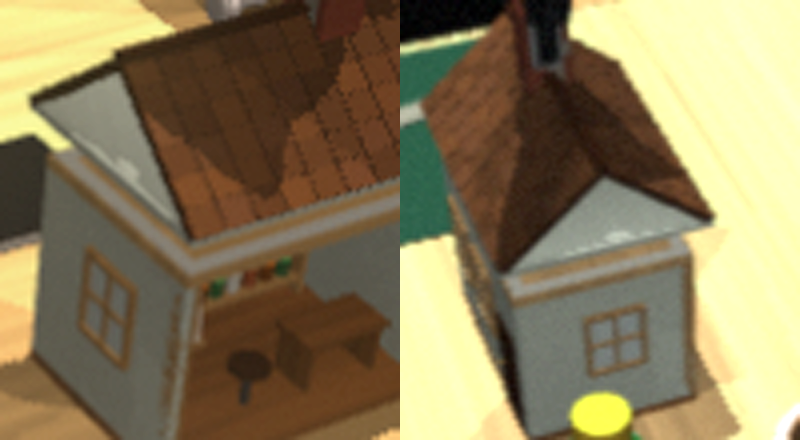

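Scene crop shows the roof corners at (32,100) and (188,240), house front corner about (188,280). Side crop shows the roof corners at (103,272) and (313,220), house corners about (110,298) and (290,243).

Run:
```python
from h import *
import pickle
a,b=pickle.load(open('w4.pkl','rb'))
z=280.6-100.6
A=lambda L:np.array(L)/4+[305,115]; B=lambda L:np.array(L)/4+[205,85]
print('scene roof',plane(a,A([[32,100],[188,240]]),z).round(1).tolist(),'house',plane(a,A([[50,153],[188,280]]),150).round(1).tolist())
print('side roof',plane(b,B([[103,272],[313,220]]),z).round(1).tolist(),'house',plane(b,B([[109,298],[290,243]]),150).round(1).tolist())
for n,f,Q in(('scene',a,[305,115]),('side',b,[205,85])):
    for c,h,zz in(((524.5,300.4),(80,110),z),((526,299.5),(70,100),150)):
        P=np.array([[c[0]+sx*h[0],c[1]-h[1],zz] for sx in(-1,1)]);print(n,zz,((proj(f,P)-Q)*4).round(0).tolist())
# roof/house colours: bottom edge of the gable in side, sampled
```

```text
scene roof [[446.5, 195.0, 180.0], [604.0, 193.3, 180.0]] house [[460.1, 201.3, 150.0], [600.6, 199.8, 150.0]]
side roof [[450.1, 195.4, 180.0], [607.7, 195.6, 180.0]] house [[453.1, 201.8, 150.0], [595.6, 212.3, 150.0]]
scene 180.00000000000003 [[23.0, 100.0], [184.0, 242.0]]
scene 150 [[44.0, 150.0], [182.0, 276.0]]
side 180.00000000000003 [[97.0, 278.0], [311.0, 225.0]]
side 150 [[114.0, 299.0], [297.0, 253.0]]
```

>>> arm_command --targets "-0.0013 0.0025 0.004 0 0 0 -1; -0.0013 0.0025 0.008 0 0 0 -1; -0.0013 0.0025 0.012 0 0 0 -1; -0.0013 0.0025 0.016 0 0 0 -1; -0.0013 0.0025 0.019 0 0 0 -1; -0.0013 0.0025 0.022 0 0 0 -1; -0.0013 0.0025 0.0235 0 0 0 -1; -0.0013 0.0025 0.0235 0 0 0 -1; -0.0013 0.0025 0.0235 0 0 0 -1; -0.0013 0.0025 0.0235 0 0 0 -1; -0.0013 0.0025 0.0235 0 0 0 -1; -0.0013 0.0025 0.0235 0 0 0 -1"

```text
t: 17.55
tool_pos: [523.5, 323.4, 262.7]
tool_rot: [-0.0, 1.0, 0.003, 0.0]
contact_force: [-0.2, -0.2, -3.4]
gripper_width: 26.9
gripper_force: 89.2
```

Run:
```python
from h import *
import pickle
a=grab('scene');b=grab('side');pickle.dump((a,b),open('w5.pkl','wb'));go()
def c(i,x,y,w=75): return cv2.resize(i['frame'][y:y+w,x:x+w,::-1],(400,400),interpolation=cv2.INTER_CUBIC)
cv2.imwrite('pics/j.png',np.hstack([cv2.convertScaleAbs(c(a,302,125),alpha=1.5),cv2.convertScaleAbs(c(b,215,110),alpha=1.5)]))
for n,f,Q in(('scene',a,[302,125]),('side',b,[215,110])):
    for cc,h,zz in(((526,299.5),(80,110),162),((526,299.5),(70,100),150)):
        P=np.array([[cc[0]+sx*h[0],cc[1]-h[1],zz] for sx in(-1,1)]);print(n,zz,((proj(f,P)-Q)*400/75).round(0).tolist())
```

```text
t 17.65 pos [523.5 323.3 262.7] yaw 0.39 w 27.019534552765002 tilt [0. 0.] j [-0.34  0.5  -0.39  1.6   0.21  1.08 -2.36]
scene 162 [[44.0, 118.0], [256.0, 309.0]]
scene 150 [[74.0, 147.0], [259.0, 314.0]]
side 162 [[83.0, 264.0], [365.0, 194.0]]
side 150 [[98.0, 265.0], [342.0, 204.0]]
```

View pics/j.png

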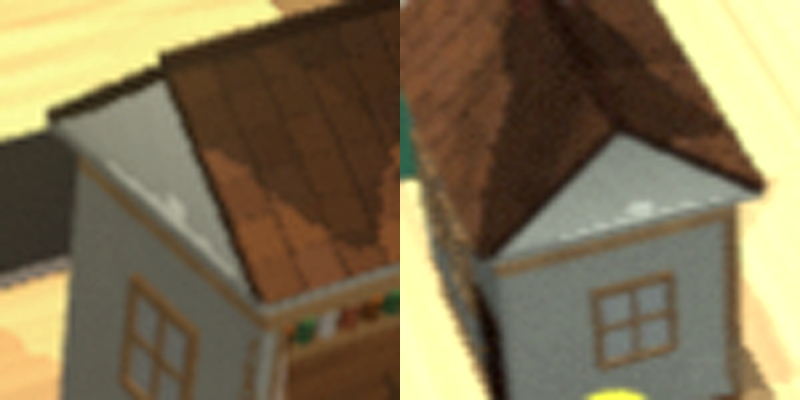

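The final close-up shows the roof corners within about 1 px of where a centred, 12 mm gap pose puts them (scene (48,122) and (258,302), side (88,258) and (363,190)). The roof is level and there's no contact, so I'm handing in.

```bash
python3 -c "
from cell import order
print(order.close_job())"
```

```text
the job is handed in; nothing more can be done
None
```

The roll is on the tape stand over the dowel. The roof is held level about 12 mm above the house by camera and arm readings, centred to within a few millimetres, with its chimney towards the chimney breast. The job is handed in, but no verdict came back.

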